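# Clamp the instrument box and hover its cover over the screw holes

### The arm

A 6-joint arm with a two-finger parallel gripper is mounted at the origin on the work surface. World frame = base frame: x ahead of the robot, y to its left, z up, the work surface at z = 0. Lengths are in m, angles in rad, forces in N, time in s.
With the tool pointing down it reaches from about 0.35 to 0.85 m from the base axis. Payload 8.1 kg.
Tool frame: the origin (TCP) lies between the finger pads; the fingertips stand 8 mm ahead of it and the grasp point (between the pads) lies 11 mm behind it (robot.tip_reach is the y of the fingertips in the tool frame, in m); y points along the fingers, z is the direction in which the jaws open and shut, and the axes are right-handed (so a half turn about y gives the same grasp; the last joint's range is limited). The gripper opens to 93 mm and grips with 3 to 60 N. Pads are 15 mm wide; open, the fingers measure 128 mm over their backs; the gripper's body (75 mm by 188 mm) begins 65 mm behind the grasp point.
Start: joints at [-1.336, 0.13, 1.488, -0, 1.523, -0.085], TCP at [0.189, -0.57, 0.227] pointing down, gripper open.
Joint ranges: [-2.96, 2.96], [-0.89, 2.26], [0.02, 2.5], [-1.34, 4.48], [0, 2.73], [-2.66, 2.66]. Speed limits (rad/s): [2.39, 2.39, 2.79, 3.14, 3.14, 3.14].

### API

Orientations are given as a rotation vector (axis times angle).
In Python, from plant import robot gives the robot as it stands.
- The arm moves only by the tool carry_out, never from a script. Its argument "increments" is a list of rows, each an object with "linear": the shift along the tool's x, y, z in m, a list of three; "yaw": the turn about the tool's y in rad. A call has 1 to 5 rows; each row is the pose to reach, as a shift and turn from the pose measured when the call began, along the tool's axes at that moment; what a row does not reach only later rows make up. A row lasts 1/8 s, in which the tool goes at most 62.5 mm and 10.7 degrees, less where a joint would pass 70% of its speed; a pose out of reach is approached as far as the arm can. A call with a gripper value outside its range is refused whole. "gripper" is the opening, from 0 (shut) to 1 (fully open), set as the call begins (left out, the last holds). The fingers move at their own pace and stop on an object; "newtons" is the grip in N (left out, the last holds). Time passes only in rows, so rows that repeat a pose let the fingers close. It gives the time, the measured TCP pose, the force and the opening at its end, in the units of the state.
- robot.read_state(): the state, without advancing time (a new reading comes with each control period).
- robot.read_camera(name): name is "scene" or "top" or "wrist"; returns the picture (480x640x3 uint8, blue, green, red); there is no depth.
- robot.camera_params(name): a dict with "fov_y" (degrees; the focal length in pixels is half the picture's height over the tangent of half this angle, whatever the lens; pixels are square), "cx", "cy" (the principal point, pixels), "k1" (the pictures are not rectified: a ray, as slopes to the right and down, at radius r is drawn at 1 + k1 r^2 times it, then the intrinsics apply), "R" (3x3) and "t" (3): a world point X has camera coordinates R X + t. Camera axes: x right, y down, z forward; pixel columns grow to the right and rows downward; lengths in m; the calibration is good to about 2 mm. A picture is of the moment at which its call begins: read the wrist's pose just before it. camera_params takes no time and is no camera call; for the wrist camera it gives the pose at the moment of the call.
- robot.close_job(): hands the job in, once; it reports no verdict.
The state is a dict: "t": time; "q": joint angles; "dq": joint speeds; "joint_torque": joint torques, N m; "tool_pos": TCP position; "orientation": TCP orientation; "force": force on the tool from outside, world axes, zero at the start; "wrist_torque": the same for the moment, N m; "opening": finger opening in m.
Only numpy, scipy, OpenCV 4.12 (cv2) and the standard library are available. Lean on these libraries where they do the work, as an engineer would, in place of code of your own. Each camera call takes 0.05 s, during which the arm holds its last target.

### The job

Pump the hand lever of the hold-down at least three full strokes (each down to its stop and all the way back up), then pick up the cover plate by its heat sink and hold it level about 15 mm above the open instrument box, with its four screw holes lined up over the box's four threaded holes. Finish while still holding it there, ready for the screws: do not set it down, never let the cover knock against the box, leave the lever up, and leave the other things on the bench where they are.

Things in the scene. Friction and masses are not known exactly. Their poses are not given: they have to be found in the camera images.
- pump_lever (a joint): Angle of the hand pump's lever, rad: 0 at rest (lever 0.5236 rad above level; its spring returns it there by itself), growing as its free end is pressed down; stop at 0.55 (about level). Pressing at the pad takes about 3 N at the start, 7 N at the bottom. A full stroke goes to within 0.05 of the stop and back to within 0.05 of rest.
- lever_pad (a point): Mid top face of the black grip pad (75 x 40 x 18 mm) on the lever's free end, robot side; moves with it; can be pressed from above with closed fingers. At joint value q, with e = 0.5236 - q: 150 cos(e) - 9 sin(e) mm level distance from the hinge axis, 150 sin(e) + 9 cos(e) mm above it (so 191 mm above the bench at rest, 113 at the stop, arcing 25 mm outwards).
- lever_hinge (a point): The lever's level hinge pin, fixed, 108 mm above the bench, at the pump's far end. Its x axis points level from the pad towards the hinge. An 18 mm wide steel bar joins it to the pad, above a grey foot (120 x 85 mm), two uprights and a dark cylinder; only the raised lever is taller than 125 mm.
- cover: Loose cover lying flat on the mat: aluminium plate 170 x 110 x 4 mm (x, y, z), about 0.3 kg, with a dark finned heat sink in its middle, 80 mm long (x), 32 mm wide (y), top 40 mm above the plate's underside: grip across its width from above. Origin: centre of the underside, z up. 11 mm screw holes at x = +-72, y = +-42 mm. Turned half a turn it fits as well.
- hole_a (a point): Screw hole of the cover at x = +72, y = +42 mm of the cover's frame, at the underside.
- hole_b (a point): Screw hole of the cover at x = -72, y = -42 mm of the cover's frame, at the underside.
- box: Open aluminium box, 170 x 110 mm (x, y), fixed in a dark base (200 x 140 x 12 mm). Origin: centre of the base's underside, on the 3 mm mat; rim 62 mm above it, nothing higher; green circuit board inside. Corner bosses flush with the rim carry 4 mm threaded holes in 8 mm brass inserts at x = +-72, y = +-42 mm. Aligned: each thread is seen wholly inside a cover hole.
- thread_a (a point): Threaded hole of the box at x = +72, y = +42 mm of the box's frame, at rim height (65 mm above the bench).
- thread_b (a point): Threaded hole of the box at x = -72, y = -42 mm of the box's frame, at rim height.
- spray_can: Bystander: upright can, 52 mm across, 130 mm tall, origin under its middle. Leave alone.
- meter: Bystander: grey hand meter lying flat, 130 x 75 x 40 mm, origin under its middle. Leave alone.
- screwdriver: Bystander: screwdriver lying on the mat's left part, about 200 mm long. Leave alone.
- screw_tray: Bystander: empty black screw tray, 70 x 100 x 22 mm, origin under its middle. Leave alone.

How it is judged:
On the way, in this order (a step that is already met when the one before it is completed fails the run):
1. first stroke: lever pressed down to its stop (value of joint pump_lever above 0.47 rad), for 0.02 s.
2. first stroke: lever let all the way back up (value of joint pump_lever below 0.08 rad), for 0.02 s.
3. second stroke: lever pressed down to its stop (value of joint pump_lever above 0.47 rad), for 0.02 s.
4. second stroke: lever let all the way back up (value of joint pump_lever below 0.08 rad), for 0.02 s.
5. third stroke: lever pressed down to its stop (value of joint pump_lever above 0.47 rad), for 0.02 s.
6. third stroke: lever let all the way back up (value of joint pump_lever below 0.08 rad), for 0.02 s.
7. the cover is lifted off the mat by the fingers (height (world z) of cover above 0.03 m and contact force between the fingers and cover above 1 N), for 0.1 s.
At the end, for the whole second after the job is handed in: For the last second the fingers hold the cover still, level within 0.08 rad, its underside 5 to 30 mm above the box rim, not touching the box, listed holes within 4 mm horizontally of the threaded holes (either way round), lever back up (under 0.08 rad) (((horizontal distance between hole_a and thread_a below 0.004 m and horizontal distance between hole_b and thread_b below 0.004 m) or (horizontal distance between hole_a and thread_b below 0.004 m and horizontal distance between hole_b and thread_a below 0.004 m)) and z of hole_a in the frame of box between 0.067 and 0.092 m and z of hole_b in the frame of box between 0.067 and 0.092 m and angle between cover's own z axis and vertical below 0.08 rad and contact force between the fingers and cover above 1 N and contact force between cover and box below 0.2 N and linear speed of cover below 0.02 m/s and value of joint pump_lever below 0.08 rad); the arm keeps its last pose, push and grip.
It fails at once if the spray can is disturbed (moved over 30 mm) (distance of spray_can from where it was at the start of the episode above 0.03 m).
It fails at once if the meter is disturbed (moved over 30 mm) (distance of meter from where it was at the start of the episode above 0.03 m).
It fails at once if the screwdriver is disturbed (moved over 30 mm) (distance of screwdriver from where it was at the start of the episode above 0.03 m).
It fails at once if the screw tray is disturbed (moved over 30 mm) (distance of screw_tray from where it was at the start of the episode above 0.03 m).
It fails at once if the cover knocks against the box (over 2 N) (contact force between cover and box above 2 N).
It also fails if it takes over 72 s, if anything falls off the work surface, if the arm or the gripper's body presses on something with over 40 N, if the wrist force passes 120 N, or if a joint passes its speed limit or range.

## Working session

There is one attempt and no reset: what is moved stays moved. The work goes in short steps, Python scripts to look and compute and a tool call to move; the robot and the scene stay as the last step left them, time stands still between calls to the robot, and variables do not carry over. Pictures are saved under pics/ and viewed, and the job is handed in when it is done.

Besides the shell and the picture viewer there is one more tool, called after "Call:" as name([rows], argument=value, ...), one row to a line, values as JSON. carry_out: Moves the arm, as the interface text tells. Its arguments: {"type":"object","properties":{"increments":{"type":"array","items":{"type":"object","properties":{"linear":{"type":"array","items":{"type":"number"}},"yaw":{"type":"number"}}}},"gripper":{"type":"number"},"newtons":{"type":"number"}},"required":["increments"]}

```bash
mkdir -p pics; ls; python3 - <<'E'
from plant import robot
import cv2,numpy as np
np.set_printoptions(precision=4,suppress=True)
s=robot.read_state();print(s)
for n in("scene","top","wrist"):
    p=robot.camera_params(n);print(n,p)
    cv2.imwrite(f"pics/{n}0.png",robot.read_camera(n))
E
```

```text
pics
{'t': 0.0, 'q': array([-1.3364,  0.1312,  1.4893,  0.    ,  1.523 , -0.0854]), 'dq': array([-0.0006, -0.0014,  0.001 ,  0.0005, -0.0013,  0.0004]), 'joint_torque': array([ -0.0011, -55.9846, -49.1759,   0.0765,   0.0356,  -0.0002]), 'tool_pos': array([ 0.1885, -0.569 ,  0.2256]), 'orientation': array([-0.3306,  2.0506, -2.0468]), 'force': array([-0.0943, -0.1325, -0.1108]), 'wrist_torque': array([ 0.0173, -0.0442,  0.0169]), 'opening': 0.09266479470937997}
scene {'fov_y': 47.16768803454872, 'cx': 322.33511126770424, 'cy': 243.47905907432775, 'k1': -0.13139371916321488, 'R': array([[-0.7708,  0.6371,  0.0059],
       [ 0.5538,  0.6746, -0.4881],
       [-0.315 , -0.3729, -0.8728]]), 't': array([ 0.4333, -0.3224,  1.685 ])}
top {'fov_y': 44.011602424892146, 'cx': 327.6209214545868, 'cy': 236.5762960717357, 'k1': 0.027720330298496635, 'R': array([[ 0.0245, -0.9995,  0.0184],
       [-0.9835, -0.0274, -0.1787],
       [ 0.1791, -0.0137, -0.9837]]), 't': array([0.0265, 0.6414, 1.3243])}
wrist {'fov_y': 63.11074164119262, 'cx': 321.05482198639584, 'cy': 237.34490639084422, 'k1': 0.014360393485617717, 'R': array([[ 0.3142, -0.9494, -0.0003],
       [-0.9218, -0.3051,  0.2393],
       [-0.2273, -0.0749, -0.971 ]]), 't': array([-0.5993, -0.0277,  0.3884])}
```

View pics/scene0.png

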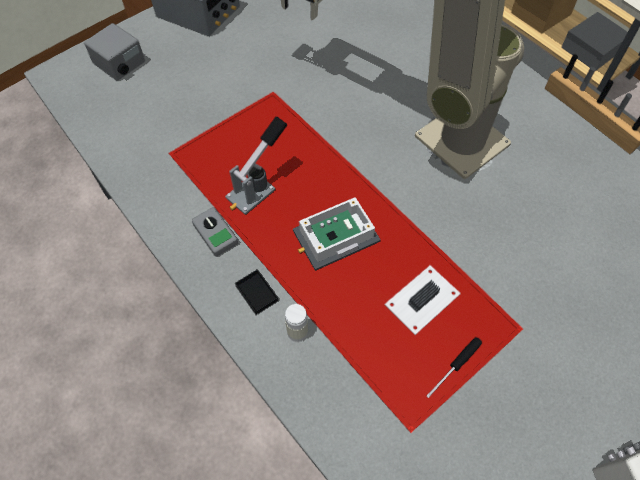

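View pics/top0.png

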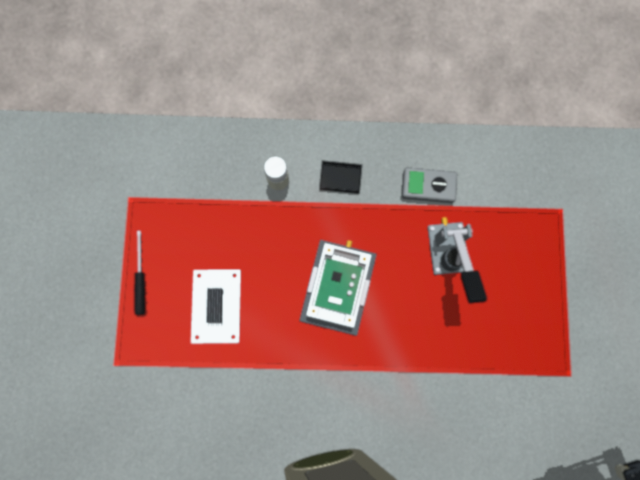

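View pics/wrist0.png

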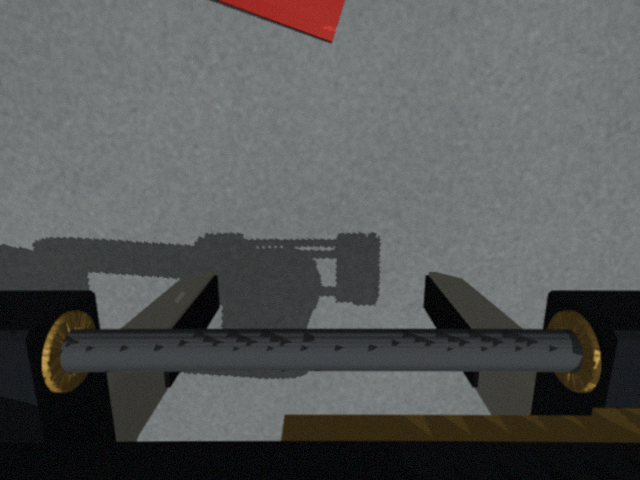

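The scene view shows the pad at about (273,131), box at (338,230) and cover at (423,299). In the top view the pad is at (473,287), box at (340,287) and cover at (216,306). The lever is on the right (−y) and the cover on the left.

```bash
cat > h.py <<'E'
import cv2,numpy as np
from plant import robot
from scipy.spatial.transform import Rotation as Ro
np.set_printoptions(precision=4,suppress=True)
def rays(p,px):
    f=240/np.tan(np.radians(p['fov_y'])/2)
    K=np.array([[f,0,p['cx']],[0,f,p['cy']],[0,0,1]])
    u=cv2.undistortPoints(np.array(px,float).reshape(-1,1,2),K,np.array([p['k1'],0,0,0,0.])).reshape(-1,2)
    d=np.c_[u,np.ones(len(u))]@p['R']
    return -p['R'].T@p['t'],d
def onplane(p,px,z):
    c,d=rays(p,px); return c+d*((z-c[2])/d[:,2])[:,None]
def proj(p,X):
    f=240/np.tan(np.radians(p['fov_y'])/2)
    K=np.array([[f,0,p['cx']],[0,f,p['cy']],[0,0,1]])
    return cv2.projectPoints(np.atleast_2d(np.array(X,float)),cv2.Rodrigues(p['R'])[0],p['t'],K,np.array([p['k1'],0,0,0,0.]))[0].reshape(-1,2)
def tri(p1,x1,p2,x2):
    c1,d1=rays(p1,[x1]);c2,d2=rays(p2,[x2]);d1=d1[0];d2=d2[0]
    s=np.linalg.lstsq(np.c_[d1,-d2],c2-c1,rcond=None)[0]
    a=c1+s[0]*d1;b=c2+s[1]*d2
    return (a+b)/2,np.linalg.norm(a-b)
E
python3 - <<'E'
from h import *
T=cv2.imread('pics/top0.png');S=cv2.imread('pics/scene0.png')
pt=robot.camera_params('top');ps=robot.camera_params('scene')
def blobs(im,mask,box,mn,mx):
    x0,y0,x1,y1=box;m=np.zeros_like(mask);m[y0:y1,x0:x1]=mask[y0:y1,x0:x1]
    n,l,st,c=cv2.connectedComponentsWithStats(m)
    return [(st[i,4],c[i]) for i in range(1,n) if mn<=st[i,4]<=mx]
for nm,im,p,b in(("top",T,pt,(188,265,245,348)),("scene",S,ps,(380,262,465,338))):
    hsv=cv2.cvtColor(im,cv2.COLOR_BGR2HSV)
    red=(((hsv[...,0]<10)|(hsv[...,0]>170))&(hsv[...,1]>60)).astype(np.uint8)
    bl=blobs(im,red,b,2,60)
    for a,c in bl: print(nm,a,c,onplane(p,[c],.005)[0])
    dark=(hsv[...,2]<75).astype(np.uint8)
    for a,c in blobs(im,dark,b,40,2000): print(nm,'fins',a,c,onplane(p,[c],.04)[0])
    bb=(450,265,490,305) if nm=='top' else (258,114,290,150)
    for a,c in blobs(im,dark,bb,40,2000): print(nm,'pad',a,c)
c1=cv2.resize(T[235:340,295:385],None,fx=8,fy=8,interpolation=cv2.INTER_CUBIC)[:600]
c1=cv2.resize(T[238:338,295:385],None,fx=6,fy=6,interpolation=cv2.INTER_CUBIC)
cv2.imwrite('pics/c1.png',c1)
c2=cv2.resize(S[190:270,290:385],None,fx=7,fy=7,interpolation=cv2.INTER_CUBIC)
cv2.imwrite('pics/c2.png',c2)
c3=np.hstack([cv2.resize(T[210:310,420:490],(420,600)),cv2.resize(S[110:220,220:290],(380,600))]);cv2.imwrite('pics/c3.png',c3)
E
```

```text
top 8 [198.875 275.125] [0.5485 0.3461 0.005 ]
top 8 [234.125 275.125] [0.5506 0.2627 0.005 ]
top 10 [232.8 336.5] [0.4068 0.2581 0.005 ]
top 9 [196.6667 336.8889] [0.404  0.3419 0.005 ]
top pad 60 [454.0333 267.7333]
top pad 541 [473.1257 286.586 ]
scene 9 [429.6667 271.1111] [0.4048 0.2584 0.005 ]
scene 8 [453.125 292.875] [0.4019 0.3432 0.005 ]
scene 10 [391.5 304.2] [0.5486 0.2629 0.005 ]
scene 11 [414.5455 327.3636] [0.5467 0.3469 0.005 ]
scene fins 378 [423.1349 296.3333] [0.4852 0.3068 0.04  ]
scene pad 389 [273.419  130.8997]
```

View pics/c1.png

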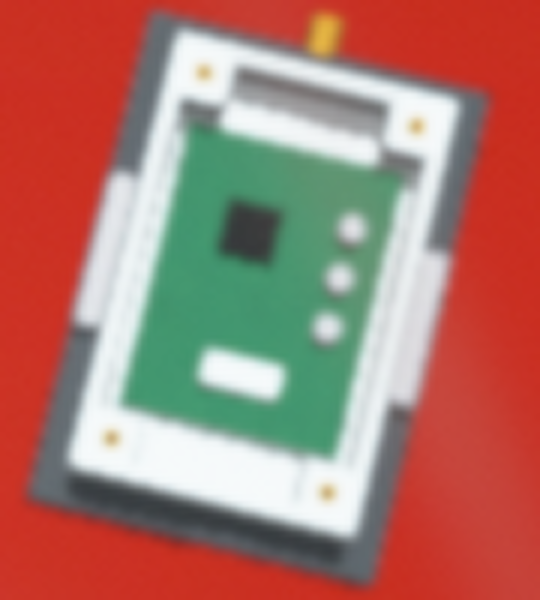

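View pics/c2.png

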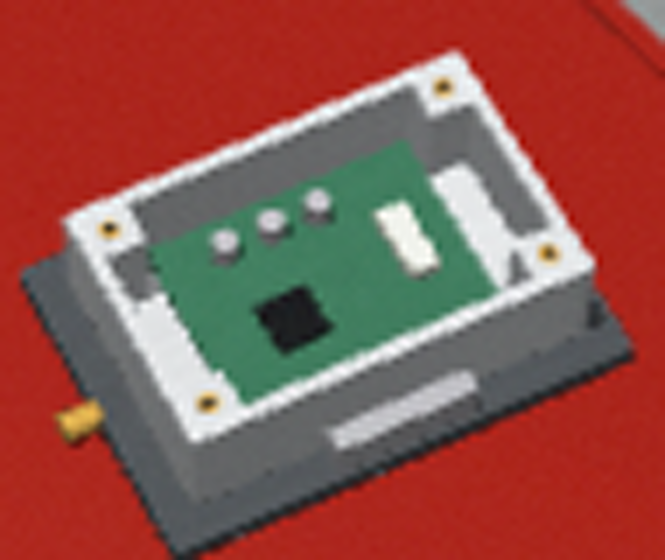

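View pics/c3.png

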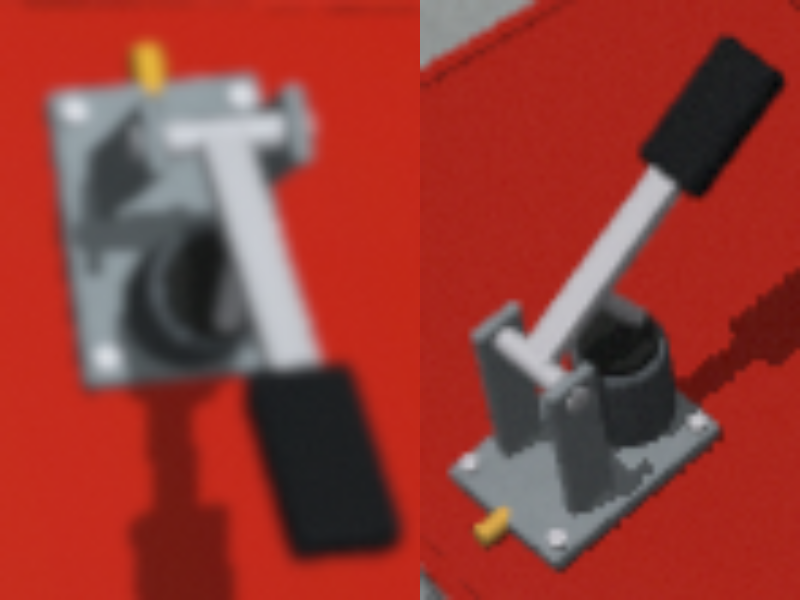

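```bash
python3 - <<'E'
from h import *
pt=robot.camera_params('top');ps=robot.camera_params('scene')
# refine brass pixels by hsv centroid in crops
T=cv2.imread('pics/top0.png');S=cv2.imread('pics/scene0.png')
f=lambda u,k,o:((u[0]+.5)/k-.5+o[0],(u[1]+.5)/k-.5+o[1])
tp=[f(u,6,(295,238)) for u in[(203,72),(416,126),(111,437),(327,492)]]
sp=[f(u,7,(290,190)) for u in[(208,403),(109,229),(548,253),(443,87)]]
P=[]
for a,b in zip(tp,sp):
    X,e=tri(pt,a,ps,b);P.append(X);print('thread',a,b,X,e,onplane(pt,[a],.065)[0][:2],onplane(ps,[b],.065)[0][:2])
P=np.array([(onplane(pt,[a],.065)[0]+onplane(ps,[b],.065)[0])/2 for a,b in zip(tp,sp)])
print('box c',P.mean(0),'d',[np.linalg.norm(P[i]-P[j]) for i,j in((0,1),(2,3),(0,2),(1,3))])
v=P[0]+P[1]-P[2]-P[3];print('box yaw',np.arctan2(v[1],v[0]))
C=np.array([[.5476,.3465],[.5496,.2628],[.4029,.3426],[.4058,.2583]])
print('cov c',C.mean(0));v=C[0]+C[1]-C[2]-C[3];print('cov yaw',np.arctan2(v[1],v[0]), np.hypot(*v)/2)
pad=tri(pt,(473.13,286.59),ps,(273.42,130.9));print('pad',pad)
h=tri(pt,(457.3,231.8),ps,(240.3,175.1));print('hinge',h)
d=h[0]-pad[0];print(np.linalg.norm(d[:2]),np.arctan2(d[1],d[0]))
s=robot.read_state();print(Ro.from_rotvec(s['orientation']).as_matrix())
E
```

```text
thread (328.4166666666667, 249.58333333333334) (319.2857142857143, 247.14285714285714) [0.6079 0.0414 0.0673] 0.0013437720760966008 [0.6087 0.0408] [0.6067 0.0409]
thread (363.9166666666667, 258.5833333333333) (305.14285714285717, 222.28571428571428) [ 0.5892 -0.0406  0.0672] 0.001546913304428586 [ 0.59   -0.0414] [ 0.5879 -0.041 ]
thread (313.0833333333333, 310.4166666666667) (367.8571428571429, 225.71428571428572) [0.4679 0.0728 0.0675] 0.001816941847709424 [0.4686 0.0721] [0.4662 0.0725]
thread (349.0833333333333, 319.5833333333333) (352.85714285714283, 202.0) [ 0.4494 -0.0088  0.0678] 0.0019700008823771466 [ 0.4501 -0.0097] [ 0.4475 -0.0093]
box c [0.5282 0.0156 0.065 ] d [np.float64(0.08419370831705345), np.float64(0.08389523521457447), np.float64(0.14381107961651207), np.float64(0.14370912357650795)]
box yaw -0.22141144032653556
cov c [0.4765 0.3025]
cov yaw 0.029107894320120155 0.14431113089432843
pad (array([ 0.5193, -0.2597,  0.1854]), np.float64(0.0017349238854663044))
hinge (array([ 0.6484, -0.2451,  0.1142]), np.float64(0.0022350752676499872))
0.12990082492230826 0.11244539127333399
[[-0.9493 -0.0003  0.3144]
 [-0.3144  0.0014 -0.9493]
 [-0.0001 -1.     -0.0015]]
```

```bash
cat >> h.py <<'E'
def go(x,y,z,yaw=None):
    """tool-frame increment to TCP world x,y,z, jaw axis yaw (mod pi)"""
    s=robot.read_state();R=Ro.from_rotvec(s['orientation']).as_matrix()
    d=R.T@(np.array([x,y,z])-s['tool_pos']);cur=np.arctan2(R[1,2],R[0,2]);dy=0
    if yaw is not None: dy=-((yaw-cur+np.pi/2)%np.pi-np.pi/2)
    print('t',s['t'],'pos',s['tool_pos'],'jawyaw',cur,'tilt',R[:,1],'F',s['force'],'op',s['opening'],'q6',s['q'][5])
    print('inc',d,'yaw',dy,'dist',np.linalg.norm(d))
E
python3 -c "
from h import *
go(.511,-.2605,.245,-1.46)"
```

```text
t 0.15 pos [ 0.1885 -0.5691  0.2258] jawyaw -1.2510161054759756 tilt [-0.0003  0.0014 -1.    ] F [-0.3181  0.9894  0.4519] op 0.09316687248566542 q6 -0.08540847405687665
inc [-0.4032 -0.0188 -0.1917] yaw 0.20898389452402433 dist 0.4467847956356468
```

Call:
carry_out([
  {"linear":[-0.05,-0.015,-0.025],"yaw":0.04},
  {"linear":[-0.1,-0.02,-0.05],"yaw":0.08},
  {"linear":[-0.15,-0.02,-0.075],"yaw":0.12},
  {"linear":[-0.2,-0.02,-0.1],"yaw":0.17},
  {"linear":[-0.25,-0.02,-0.12],"yaw":0.21},
], gripper=0)

```text
t: 0.78
tool_pos: [0.3891, -0.3751, 0.2459]
orientation: [-0.118, 2.168, -2.164]
force: [0.1, -0.1, 0.2]
opening: 0.0473
```

```bash
python3 -c "
from h import *
go(.511,-.2605,.245,-1.46)"
```

```text
t 0.775 pos [ 0.3891 -0.3751  0.2459] jawyaw -1.4625539015867015 tilt [-0.0004  0.0015 -1.    ] F [ 0.1335 -0.1203  0.1563] op 0.04725917622406989 q6 0.6001331082544767
inc [-0.1336  0.001  -0.1007] yaw -0.0025539015867015458 dist 0.16731097789638677
```

Call:
carry_out([
  {"linear":[-0.045,0,-0.034]},
  {"linear":[-0.09,0,-0.067]},
  {"linear":[-0.134,0.001,-0.101]},
  {"linear":[-0.134,0.001,-0.101]},
])

```text
$.increments[0]: bad value
```

```bash
python3 -c "
from h import *
go(.511,-.2605,.123,-1.46)
cv2.imwrite('pics/w1.png',robot.read_camera('wrist'))
cv2.imwrite('pics/s1.png',cv2.resize(robot.read_camera('scene')[80:240,180:380],(750,600)))"
```

```text
t 0.775 pos [ 0.3891 -0.3751  0.2459] jawyaw -1.4625539015867015 tilt [-0.0004  0.0015 -1.    ] F [ 0.1335 -0.1203  0.1563] op 0.04725917622406989 q6 0.6001331082544767
inc [-0.1336  0.123  -0.1006] yaw -0.0025539015867015458 dist 0.20759447518592697
```

View pics/w1.png

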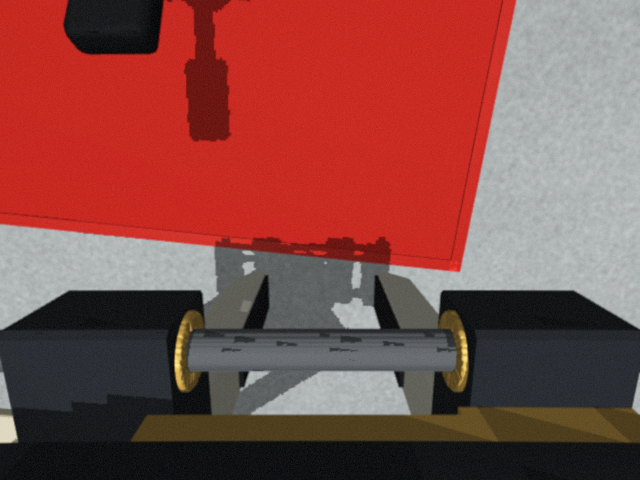

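View pics/s1.png

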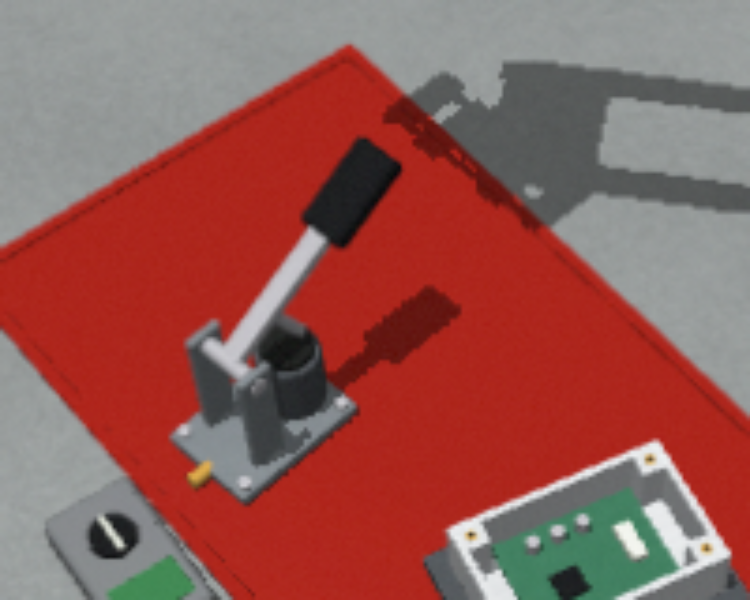

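The call was refused because it had no yaw, so the arm hasn't moved and the lever (pad at about (350,195) in the crop) is still at rest. I'll resend it with yaw 0.

Call:
carry_out([
  {"linear":[-0.045,0,-0.034],"yaw":0},
  {"linear":[-0.09,0,-0.067],"yaw":0},
  {"linear":[-0.134,0.001,-0.101],"yaw":0},
  {"linear":[-0.134,0.001,-0.101],"yaw":0},
])

```text
t: 1.38
tool_pos: [0.5146, -0.2551, 0.2447]
orientation: [-0.128, 2.164, -2.156]
force: [-0.4, 0.6, -0.5]
opening: 0.002
```

```bash
python3 -c "
from h import *
go(.511,-.2605,.124,-1.46)
cv2.imwrite('pics/w2.png',robot.read_camera('wrist'))
cv2.imwrite('pics/s2.png',cv2.resize(robot.read_camera('scene')[80:240,180:380],(750,600)))"
```

```text
t 1.375 pos [ 0.5146 -0.2551  0.2447] jawyaw -1.452202385783625 tilt [ 0.0004  0.0039 -1.    ] F [-0.3891  0.6416 -0.4784] op 0.0019531772067667096 q6 0.900470960809273
inc [0.0043 0.1207 0.0054] yaw 0.007797614216374926 dist 0.1208625681895307
```

View pics/w2.png

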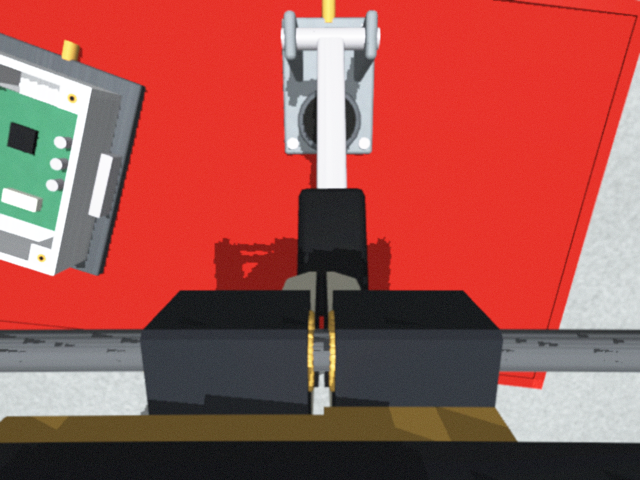

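View pics/s2.png

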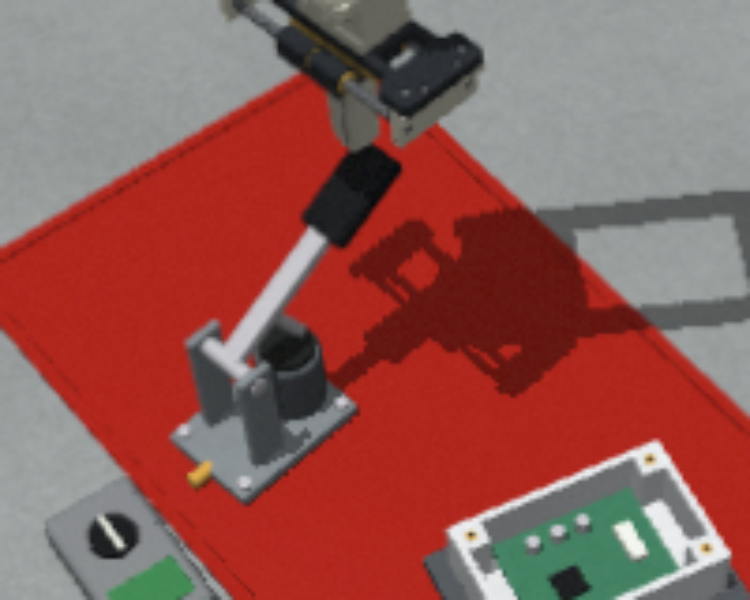

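Fingers are closed and centred over the pad: wrist pixel (321,275) against the pad's centre column of 333. Next is stroke one.

Call:
carry_out([
  {"linear":[0.004,0.03,0.005],"yaw":0},
  {"linear":[0.004,0.06,0.005],"yaw":0},
  {"linear":[0.004,0.09,0.005],"yaw":0},
  {"linear":[0.004,0.12,0.005],"yaw":0},
  {"linear":[0.004,0.12,0.005],"yaw":0},
])

```text
t: 2.1
tool_pos: [0.5072, -0.2648, 0.1239]
orientation: [-0.125, 2.167, -2.162]
force: [-6.3, -0.7, 7.0]
opening: 0.0004
```

```bash
python3 -c "
from h import *
go(.511,-.2605,.124,-1.46)
cv2.imwrite('pics/s3.png',cv2.resize(robot.read_camera('scene')[80:240,180:380],(750,600)))
go(.511,-.2605,.124,-1.46)"
```

```text
t 2.1 pos [ 0.5072 -0.2648  0.1239] jawyaw -1.4579842514229726 tilt [-0.0024  0.0024 -1.    ] F [-6.2948 -0.7239  6.993 ] op 0.0004027252895313611 q6 0.8865689776446277
inc [-0.0043 -0.0001 -0.0039] yaw 0.002015748577027354 dist 0.005746626892013778
t 2.15 pos [ 0.5073 -0.2648  0.1249] jawyaw -1.4579603093118183 tilt [-0.0022  0.0023 -1.    ] F [-3.8224  0.0085  7.7766] op 0.0004366158476048774 q6 0.8865729286384397
inc [-0.0041  0.0009 -0.0039] yaw 0.002039690688181661 dist 0.005750681516986348
```

View pics/s3.png

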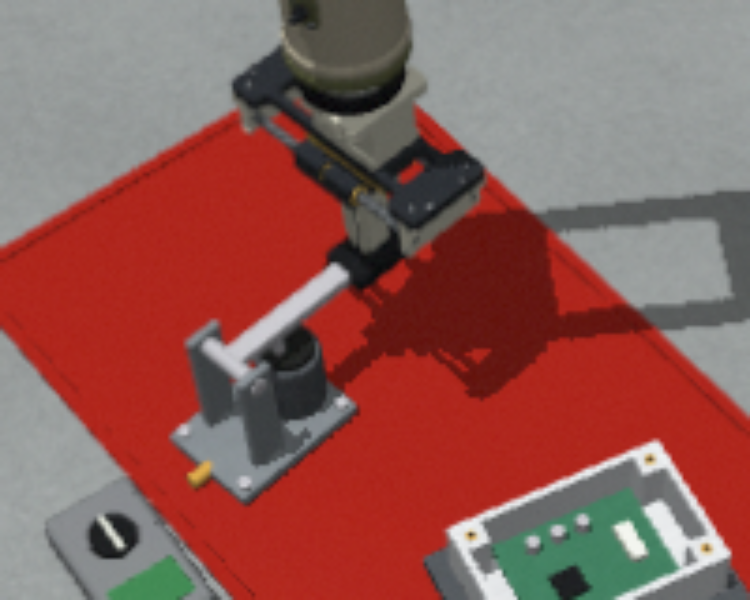

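The lever looks about level and Fz is around 7.5 N. I'll push a few mm further so the stop shows up in the force.

Call:
carry_out([
  {"linear":[0,0.003,0],"yaw":0},
  {"linear":[0,0.004,0],"yaw":0},
])

```text
t: 2.4
tool_pos: [0.5069, -0.2666, 0.1224]
orientation: [-0.121, 2.166, -2.163]
force: [-0.3, 2.8, 6.6]
opening: 0.0006
```

```bash
python3 -c "
from h import *
go(.511,-.2605,.245,-1.46)"
```

```text
t 2.4 pos [ 0.5069 -0.2666  0.1224] jawyaw -1.4599917539194898 tilt [-0.0005  0.0017 -1.    ] F [-0.324   2.7884  6.5923] op 0.0006328373173745618 q6 0.8853434114650868
inc [-0.0047 -0.1226 -0.0058] yaw 8.24608051019915e-06 dist 0.12283375193200033
```

Call:
carry_out([
  {"linear":[-0.005,-0.04,-0.005],"yaw":0},
  {"linear":[-0.005,-0.08,-0.005],"yaw":0},
  {"linear":[-0.005,-0.118,-0.005],"yaw":0},
  {"linear":[-0.005,-0.118,-0.005],"yaw":0},
  {"linear":[-0.005,-0.118,-0.005],"yaw":0},
])

```text
t: 3.02
tool_pos: [0.5104, -0.2623, 0.24]
orientation: [-0.12, 2.168, -2.164]
force: [0.7, -0.4, -0.1]
opening: 0.0003
```

```bash
python3 -c "
from h import *
go(.511,-.2605,.121,-1.46)
cv2.imwrite('pics/s4.png',cv2.resize(robot.read_camera('scene')[80:240,180:380],(750,600)))"
```

```text
t 3.025 pos [ 0.5104 -0.2623  0.24  ] jawyaw -1.4615641855318244 tilt [-0.0011  0.0017 -1.    ] F [ 0.6541 -0.4171 -0.0618] op 0.0002526497355588007 q6 0.8970074823423724
inc [-0.0009  0.119  -0.0015] yaw -0.001564185531824469 dist 0.11898557132492146
```

View pics/s4.png

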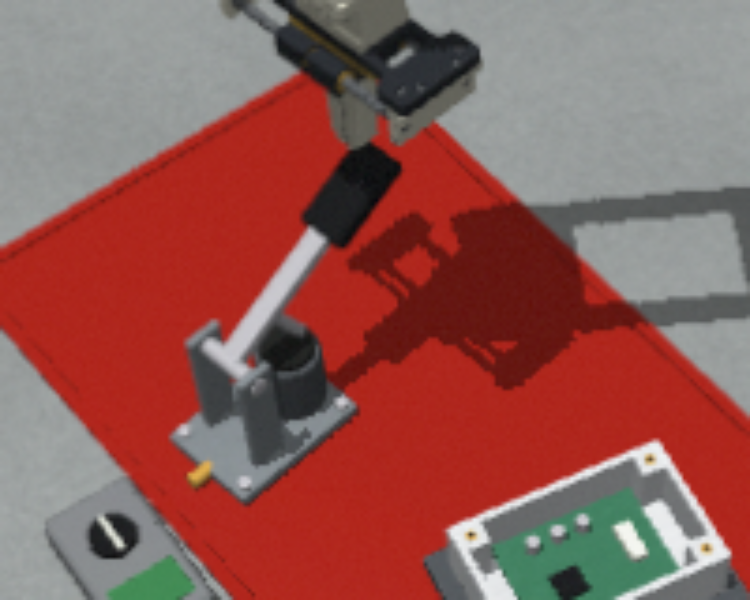

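The pad is back at its rest position, about (352,195) in the crop, and the force is roughly zero. Next are strokes two and three.

Call:
carry_out([
  {"linear":[0,0.04,0],"yaw":0},
  {"linear":[0,0.08,0],"yaw":0},
  {"linear":[0,0.12,0],"yaw":0},
  {"linear":[0,0.12,0],"yaw":0},
  {"linear":[0,0.12,0],"yaw":0},
])

```text
t: 3.7
tool_pos: [0.5087, -0.2621, 0.1208]
orientation: [-0.123, 2.17, -2.165]
force: [-11.8, 3.4, 25.1]
opening: 0.0004
```

Call:
carry_out([
  {"linear":[0,-0.04,0],"yaw":0},
  {"linear":[0,-0.08,0],"yaw":0},
  {"linear":[0,-0.12,0],"yaw":0},
  {"linear":[0,-0.12,0],"yaw":0},
  {"linear":[0,-0.12,0],"yaw":0},
])

```text
t: 4.32
tool_pos: [0.5083, -0.2622, 0.2389]
orientation: [-0.125, 2.173, -2.164]
force: [0.3, -0.5, 0.2]
opening: 0.0003
```

```bash
python3 -c "
from h import *
go(.511,-.2605,.121,-1.46)"
```

```text
t 4.325 pos [ 0.5083 -0.2622  0.2389] jawyaw -1.4621476618949965 tilt [-0.0067  0.0037 -1.    ] F [ 0.3405 -0.4615  0.2003] op 0.0003404613869516756 q6 0.8965869490774744
inc [-0.0036  0.1179 -0.0008] yaw -0.0021476618949964887 dist 0.11793174207797102
```

Call:
carry_out([
  {"linear":[-0.002,0.04,0],"yaw":0},
  {"linear":[-0.002,0.08,0],"yaw":0},
  {"linear":[-0.002,0.117,0],"yaw":0},
  {"linear":[-0.002,0.117,0],"yaw":0},
  {"linear":[-0.002,0.117,0],"yaw":0},
])

```text
t: 4.95
tool_pos: [0.5078, -0.2614, 0.1213]
orientation: [-0.128, 2.176, -2.165]
force: [-7.7, 1.0, 15.3]
opening: 0.0004
```

Call:
carry_out([
  {"linear":[0,-0.04,0],"yaw":0},
  {"linear":[0,-0.08,0],"yaw":0},
  {"linear":[0,-0.12,0],"yaw":0},
  {"linear":[0,-0.14,0],"yaw":0},
  {"linear":[0,-0.14,0],"yaw":0},
])

```text
t: 5.58
tool_pos: [0.5094, -0.2622, 0.261]
orientation: [-0.128, 2.175, -2.165]
force: [-1.0, -1.1, 0.4]
opening: 0.0001
```

```bash
python3 -c "
from h import *
cv2.imwrite('pics/s5.png',cv2.resize(robot.read_camera('scene')[80:240,180:380],(750,600)))
go(.4765,.3025,.26,-1.46)
go(.4765,.3025,.26,-1.57+.029)"
```

```text
t 5.625 pos [ 0.5088 -0.2619  0.2595] jawyaw -1.462481016327714 tilt [-0.0116  0.0055 -0.9999] F [-0.6715 -0.3614  0.4881] op 0.00025698898010585226 q6 0.8985233368560926
inc [-0.0289  0.003  -0.5645] yaw -0.002481016327714025 dist 0.5652836827666647
t 5.625 pos [ 0.5088 -0.2619  0.2595] jawyaw -1.462481016327714 tilt [-0.0116  0.0055 -0.9999] F [-0.6715 -0.3614  0.4881] op 0.00025698898010585226 q6 0.8985233368560926
inc [-0.0289  0.003  -0.5645] yaw 0.07851898367228616 dist 0.5652836827666647
```

View pics/s5.png

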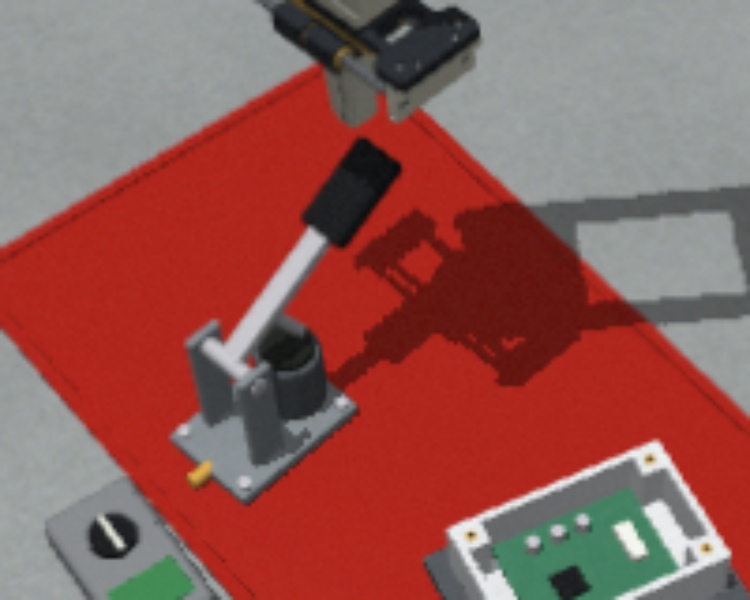

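Three strokes are done and the lever is up. Now I'll move over to the cover, stopping short so the wrist camera sees all of it.

Call:
carry_out([
  {"linear":[0.01,-0.005,-0.05],"yaw":0.02},
  {"linear":[0.02,-0.01,-0.1],"yaw":0.03},
  {"linear":[0.03,-0.01,-0.15],"yaw":0.05},
  {"linear":[0.04,-0.01,-0.2],"yaw":0.06},
  {"linear":[0.05,-0.01,-0.25],"yaw":0.08},
], gripper=1)

```text
t: 6.25
tool_pos: [0.4304, -0.0172, 0.2688]
orientation: [-0.048, 2.223, -2.208]
force: [0.7, 0.3, -0.3]
opening: 0.0458
```

Call:
carry_out([
  {"linear":[0.005,0,-0.055],"yaw":0},
  {"linear":[0.01,0,-0.11],"yaw":0},
  {"linear":[0.015,0,-0.165],"yaw":0},
  {"linear":[0.02,0,-0.22],"yaw":0},
  {"linear":[0.025,0,-0.27],"yaw":0},
])

```text
t: 6.88
tool_pos: [0.3964, 0.2533, 0.268]
orientation: [-0.052, 2.222, -2.212]
force: [1.2, -0.0, 0.7]
opening: 0.0922
```

```bash
python3 -c "
from h import *
go(.4765,.3025,.26,-1.542)
"
```

```text
t 6.875 pos [0.3964 0.2533 0.268 ] jawyaw -1.5430070430835618 tilt [-0.0196  0.0045 -0.9998] F [ 1.1804 -0.0026  0.7226] op 0.0921696158883198 q6 1.9932275715234904
inc [-0.0816  0.0066 -0.0469] yaw -0.0010070430835618094 dist 0.09434315944371051
```

Call:
carry_out([
  {"linear":[0,0,-0.045],"yaw":0},
  {"linear":[0,0,-0.045],"yaw":0},
  {"linear":[0,0,-0.045],"yaw":0},
])

```text
t: 7.25
tool_pos: [0.3943, 0.2976, 0.2659]
orientation: [-0.057, 2.221, -2.215]
force: [0.3, 0.1, -0.2]
opening: 0.093
```

```bash
python3 -c "
from h import *
go(.4765,.3025,.26,-1.542)
p=robot.camera_params('wrist');im=robot.read_camera('wrist')
import pickle;pickle.dump(p,open('w6.pkl','wb'))
cv2.imwrite('pics/w6.png',im)
print('cam',-p['R'].T@p['t'])
hsv=cv2.cvtColor(im,cv2.COLOR_BGR2HSV)
red=(((hsv[...,0]<10)|(hsv[...,0]>170))&(hsv[...,1]>60)).astype(np.uint8)
n,l,st,c=cv2.connectedComponentsWithStats(red)
for i in range(1,n):
    if 20<st[i,4]<2000: print(st[i,4],c[i],onplane(p,[c[i]],.005)[0])
"
```

```text
t 7.25 pos [0.3943 0.2976 0.2659] jawyaw -1.5423606553533205 tilt [-0.0227  0.0022 -0.9997] F [ 0.3004  0.1114 -0.1803] op 0.09300930998827876 q6 2.0754289109105373
inc [-0.0824  0.0041 -0.0026] yaw -0.000360655353320416 dist 0.08257324505189072
cam [0.4636 0.2994 0.4222]
94 [275.2872  40.1809] [0.5477 0.3468 0.005 ]
94 [361.9468  39.9787] [0.5502 0.2628 0.005 ]
69 [279.8261 188.6812] [0.4035 0.3425 0.005 ]
72 [358.4167 188.5417] [0.4061 0.2585 0.005 ]
```

View pics/w6.png

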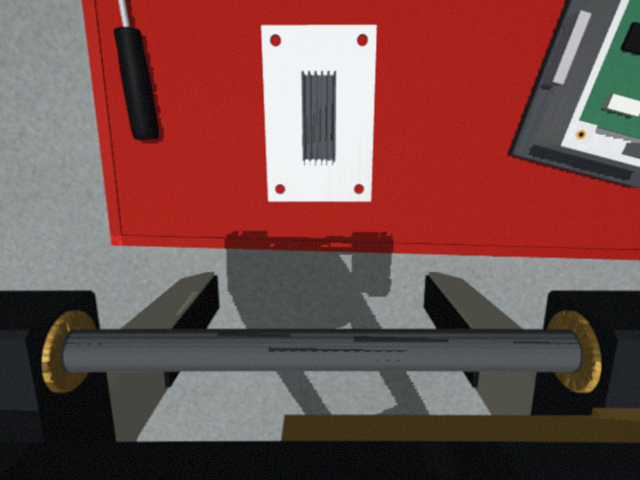

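The cover is clearly visible. Its holes at wrist pixels (275,40), (362,40), (280,189) and (358,189) give a centre of (0.4769, 0.3027) and a yaw of 0.0295. Their spacing is 144 x 84 mm as specified, and they agree with the fixed cameras.

```bash
python3 -c "
from h import *
go(.4769,.3027,.09,-1.5413)
go(.4769,.3027,.021,-1.5413)
"
```

```text
t 7.3 pos [0.3947 0.2973 0.2666] jawyaw -1.5433958578936717 tilt [-0.0217  0.0028 -0.9998] F [-0.0726 -0.5159 -0.069 ] op 0.09336632711326541 q6 2.075509022393054
inc [-0.0861  0.1748 -0.0026] yaw -0.0020958578936718375 dist 0.19484253573955437
t 7.3 pos [0.3947 0.2973 0.2666] jawyaw -1.5433958578936717 tilt [-0.0217  0.0028 -0.9998] F [-0.0726 -0.5159 -0.069 ] op 0.09336632711326541 q6 2.075509022393054
inc [-0.0876  0.2437 -0.0023] yaw -0.0020958578936718375 dist 0.2590186889117052
```

Call:
carry_out([
  {"linear":[-0.03,0.035,-0.001],"yaw":0},
  {"linear":[-0.06,0.07,-0.002],"yaw":0},
  {"linear":[-0.086,0.11,-0.0025],"yaw":-0.002},
  {"linear":[-0.086,0.145,-0.0025],"yaw":-0.002},
  {"linear":[-0.086,0.175,-0.0025],"yaw":-0.002},
])

```text
t: 7.92
tool_pos: [0.4768, 0.3005, 0.0878]
orientation: [-0.055, 2.222, -2.217]
force: [0.8, 0.1, -0.0]
opening: 0.0929
```

```bash
python3 -c "
from h import *
go(.4769,.3027,.021,-1.5413)
cv2.imwrite('pics/w7.png',robot.read_camera('wrist'))
go(.4769,.3027,.021,-1.5413)
"
```

```text
t 7.925 pos [0.4768 0.3005 0.0878] jawyaw -1.5440507485094903 tilt [-0.0231  0.0019 -0.9997] F [ 0.7836  0.0651 -0.05  ] op 0.09286413026198559 q6 2.0038567325994023
inc [-0.0017  0.0667 -0.002 ] yaw -0.0027507485094904194 dist 0.06678796197094822
t 7.975 pos [0.4743 0.2994 0.0834] jawyaw -1.5438556133118764 tilt [-0.0283 -0.0007 -0.9996] F [-1.465  -1.9592 -3.5731] op 0.09292848720205588 q6 2.003899449850559
inc [-0.0045  0.0623 -0.0032] yaw -0.0025556133118764812 dist 0.06257058393046351
```

View pics/w7.png

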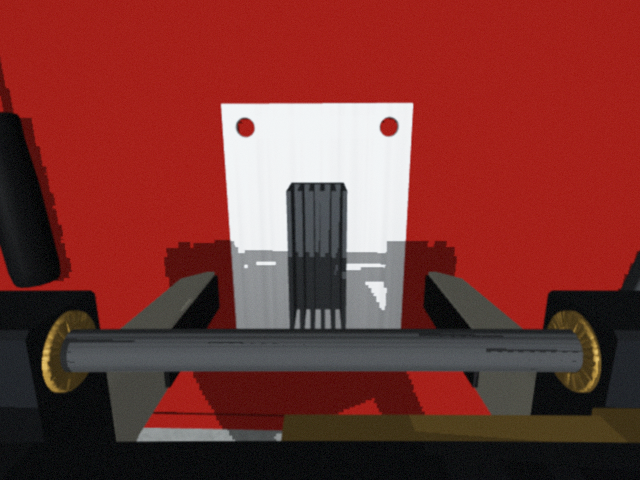

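The sink is centred between the fingers (column 317). Now the descent.

Call:
carry_out([
  {"linear":[-0.004,0.02,-0.003],"yaw":-0.002},
  {"linear":[-0.004,0.035,-0.003],"yaw":-0.002},
  {"linear":[-0.004,0.045,-0.003],"yaw":-0.002},
  {"linear":[-0.004,0.05,-0.003],"yaw":-0.002},
  {"linear":[-0.004,0.05,-0.003],"yaw":-0.002},
])

```text
t: 8.6
tool_pos: [0.4769, 0.3025, 0.0336]
orientation: [-0.063, 2.22, -2.221]
force: [0.1, 0.7, 0.2]
opening: 0.0931
```

```bash
python3 -c "
from h import *
go(.4769,.3027,.021,-1.5413)
"
```

```text
t 8.6 pos [0.4769 0.3025 0.0336] jawyaw -1.5418479482627416 tilt [-0.028  -0.0006 -0.9996] F [0.1309 0.669  0.1839] op 0.09313459050508147 q6 2.0034589332170127
inc [-0.0003  0.0126 -0.0002] yaw -0.0005479482627417376 dist 0.012637935486400959
```

Call:
carry_out([
  {"linear":[0,0.006,0],"yaw":0},
  {"linear":[0,0.012,0],"yaw":0},
  {"linear":[0,0.012,0],"yaw":0},
])

```text
t: 8.98
tool_pos: [0.476, 0.3023, 0.0209]
orientation: [-0.065, 2.22, -2.222]
force: [-0.8, -0.3, 0.7]
opening: 0.0932
```

Call:
carry_out([
  {"linear":[0,0,0],"yaw":0},
  {"linear":[0,0,0],"yaw":0},
  {"linear":[0,0,0],"yaw":0},
  {"linear":[0,0,0],"yaw":0},
  {"linear":[0,0,0],"yaw":0},
], gripper=0, newtons=40)

```text
t: 9.6
tool_pos: [0.4761, 0.3023, 0.021]
orientation: [-0.065, 2.22, -2.222]
force: [0.0, 0.3, -0.3]
opening: 0.0475
```

Call:
carry_out([
  {"linear":[0,0,0],"yaw":0},
  {"linear":[0,0,0],"yaw":0},
  {"linear":[0,0,0],"yaw":0},
])

```text
t: 9.98
tool_pos: [0.4761, 0.3024, 0.021]
orientation: [-0.064, 2.22, -2.222]
force: [0.5, 0.7, 0.6]
opening: 0.0317
```

```bash
python3 -c "
from h import *
go(.4769,.3027,.14,-1.5413)
cv2.imwrite('pics/w8.png',robot.read_camera('wrist'))
"
```

```text
t 9.975 pos [0.4761 0.3024 0.021 ] jawyaw -1.541730162232042 tilt [-0.029  -0.001  -0.9996] F [0.5362 0.715  0.5958] op 0.03167330113719118 q6 2.003401511151827
inc [ 0.0026 -0.119  -0.0003] yaw -0.00043016223204217496 dist 0.11900371482936269
```

View pics/w8.png

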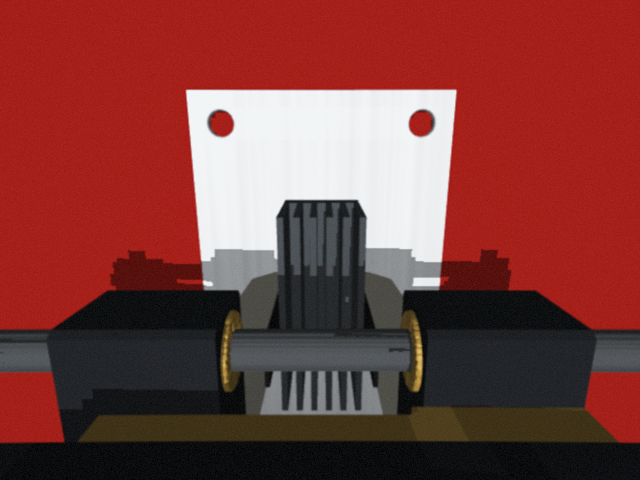

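The sink is gripped, with an opening of 31.7 mm. Lifting.

Call:
carry_out([
  {"linear":[0,-0.015,0],"yaw":0},
  {"linear":[0.001,-0.045,0],"yaw":0},
  {"linear":[0.002,-0.075,0],"yaw":0},
  {"linear":[0.003,-0.105,0],"yaw":0},
  {"linear":[0.003,-0.119,0],"yaw":0},
])

```text
t: 10.65
tool_pos: [0.4774, 0.3028, 0.1426]
orientation: [-0.061, 2.22, -2.219]
force: [-0.6, -0.2, -3.5]
opening: 0.032
```

Call:
carry_out([
  {"linear":[0,0,0],"yaw":0},
  {"linear":[0,0,0],"yaw":0},
])

```text
t: 10.9
tool_pos: [0.4768, 0.3025, 0.1416]
orientation: [-0.063, 2.22, -2.22]
force: [0.4, -0.3, -2.9]
opening: 0.0318
```

```bash
python3 -c "
from h import *
go(.5282,.0156,.14,-1.5708-.2214)
cv2.imwrite('pics/w9.png',robot.read_camera('wrist'))
cv2.imwrite('pics/s9.png',robot.read_camera('scene'))
"
```

```text
t 10.9 pos [0.4768 0.3025 0.1416] jawyaw -1.5417091568812673 tilt [-0.0276 -0.0004 -0.9996] F [ 0.4143 -0.2818 -2.8625] op 0.03176985641803959 q6 2.0059671328918456
inc [-0.043   0.0003  0.2883] yaw 0.2504908431187327 dist 0.2914856430560467
```

View pics/w9.png

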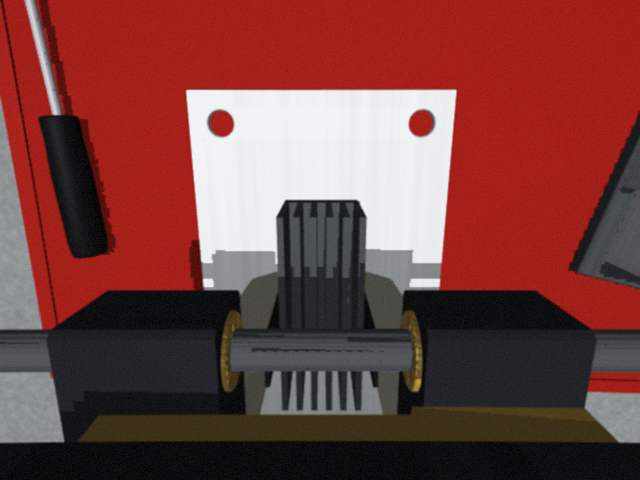

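View pics/s9.png

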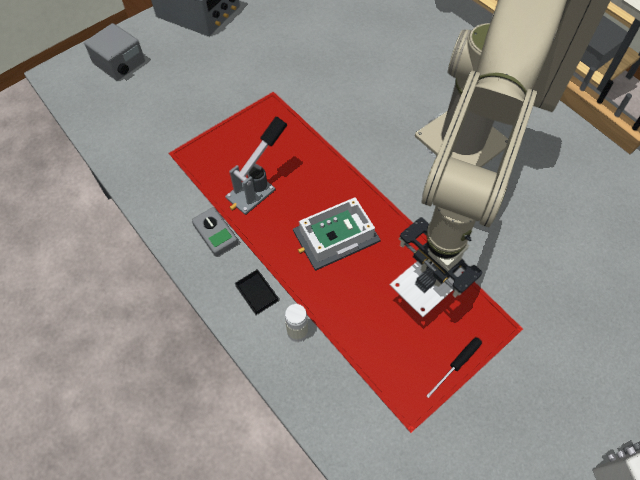

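The cover is held firmly: holes stay at (221,123) and (422,123) in the wrist view, same as before the lift. Next I'll carry it over the box while still high.

Call:
carry_out([
  {"linear":[-0.006,0,0.035],"yaw":0.05},
  {"linear":[-0.012,0,0.075],"yaw":0.1},
  {"linear":[-0.018,0,0.115],"yaw":0.15},
  {"linear":[-0.024,0,0.155],"yaw":0.2},
  {"linear":[-0.03,0,0.195],"yaw":0.25},
])

```text
t: 11.62
tool_pos: [0.5116, 0.107, 0.139]
orientation: [-0.202, -2.086, 2.095]
force: [0.6, -0.6, -3.1]
opening: 0.0317
```

```bash
cat >> h.py <<'E'
RG=Ro.from_rotvec([-.0645,2.2200,-2.2220]).as_matrix();PG=np.array([.4761,.3024,.021])
CR=RG.T@Ro.from_euler('z',.0295).as_matrix(); CP=RG.T@(np.array([.4769,.3027,.003])-PG)
def cover():
    s=robot.read_state();R=Ro.from_rotvec(s['orientation']).as_matrix()
    return s['tool_pos']+R@CP,R@CR
def goc(x,y,z,yaw):
    p,C=cover();s=robot.read_state();R=Ro.from_rotvec(s['orientation']).as_matrix()
    cy=np.arctan2(C[1,0],C[0,0]);dy=-(yaw-cy)
    # turning about tool y at TCP moves cover origin slightly
    pr=s['tool_pos']+R@Ro.from_rotvec([0,dy,0]).as_matrix()@CP
    print('t',s['t'],'F',s['force'],'op',s['opening'],'cover',p,'yaw',cy,'tilt',np.arccos(C[2,2]),C[:,2])
    print('inc',R.T@(np.array([x,y,z])-pr),'dyaw',dy)
E
python3 -c "
from h import *
goc(.5282,.0156,.12,-.2214)"
```

```text
t 11.625 F [ 0.5881 -0.6227 -3.1448] op 0.03173077037396086 cover [0.5124 0.107  0.121 ] yaw -0.22189242054748207 tilt 0.007218000336992443 [0.0019 0.007  1.    ]
inc [-0.0356  0.0006  0.0856] dyaw -0.0004924205474820531
```

Call:
carry_out([
  {"linear":[-0.014,0,0.035],"yaw":0},
  {"linear":[-0.028,0,0.065],"yaw":0},
  {"linear":[-0.0355,0,0.0855],"yaw":0},
  {"linear":[-0.0355,0,0.0855],"yaw":0},
  {"linear":[-0.0355,0,0.0855],"yaw":0},
])

```text
t: 12.25
tool_pos: [0.5268, 0.0163, 0.1378]
orientation: [-0.2, -2.085, 2.094]
force: [0.8, 0.7, -2.8]
opening: 0.0316
```

```bash
python3 -c "
from h import *
goc(.5282,.0156,.105,-.2214)
import pickle
pickle.dump(robot.camera_params('wrist'),open('w10.pkl','wb'))
cv2.imwrite('pics/w10.png',robot.read_camera('wrist'))
goc(.5282,.0156,.105,-.2214)
S=robot.read_camera('scene');T=robot.read_camera('top')
cv2.imwrite('pics/scene10.png',S);cv2.imwrite('pics/top10.png',T)
cv2.imwrite('pics/c10.png',np.hstack([cv2.resize(S[180:280,280:390],(400,364)),cv2.resize(T[220:350,290:390],(300,390))[:364]]))
"
```

```text
t 12.25 F [ 0.7936  0.7138 -2.7985] op 0.03155849260340399 cover [0.5276 0.0162 0.1198] yaw -0.22202963186062996 tilt 0.007250356323545153 [0.0033 0.0065 1.    ]
inc [-0.0012  0.0148  0.0004] dyaw -0.0006296318606299478
t 12.3 F [-1.0316 -0.1461 -3.7187] op 0.03171877332710696 cover [0.5277 0.0165 0.12  ] yaw -0.22138522860740256 tilt 0.007197919098289336 [0.003  0.0066 1.    ]
inc [-0.0012  0.015   0.0007] dyaw 1.4771392597451305e-05
```

View pics/w10.png

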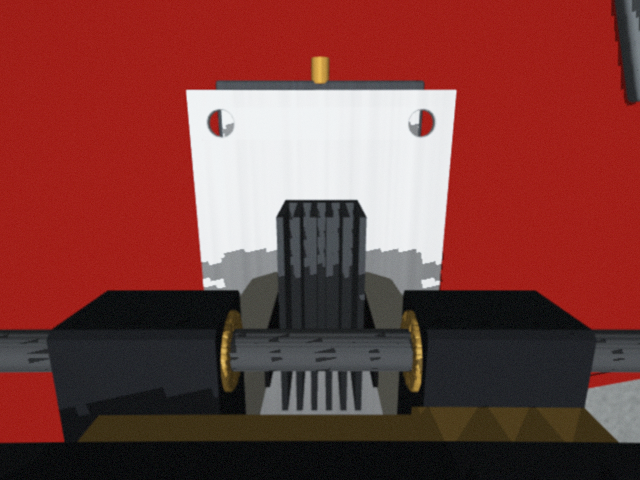

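View pics/c10.png

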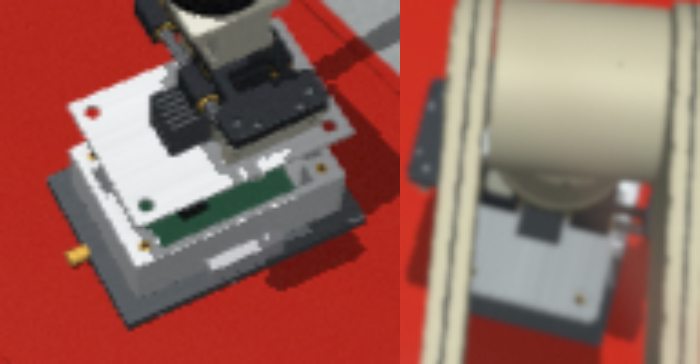

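Call:
carry_out([
  {"linear":[-0.001,0.01,0.0005],"yaw":0},
  {"linear":[-0.001,0.02,0.0005],"yaw":0},
  {"linear":[-0.001,0.028,0.0005],"yaw":0},
  {"linear":[-0.001,0.035,0.0005],"yaw":0},
  {"linear":[-0.001,0.035,0.0005],"yaw":0},
])

```text
t: 13.02
tool_pos: [0.5262, 0.0159, 0.1024]
orientation: [-0.199, -2.086, 2.095]
force: [0.1, -0.4, -3.6]
opening: 0.0317
```

```bash
python3 -c "
from h import *
goc(.5282,.0156,.08,-.2214)
import pickle
pickle.dump(robot.camera_params('wrist'),open('w11.pkl','wb'))
W=robot.read_camera('wrist');S=robot.read_camera('scene');T=robot.read_camera('top')
goc(.5282,.0156,.08,-.2214)
for n,i in zip('wst',(W,S,T)): cv2.imwrite(f'pics/{n}11.png',i)
k=cv2.INTER_CUBIC
cv2.imwrite('pics/c11.png',np.vstack([np.hstack([cv2.resize(W[98:148,196:246],(300,300),interpolation=k),cv2.resize(W[98:148,397:447],(300,300),interpolation=k)]),
cv2.resize(S[195:265,290:390],(600,300) if 0 else (429,300),interpolation=k) if 0 else np.hstack([cv2.resize(S[190:265,290:390],(400,300),interpolation=k),cv2.resize(T[270:330,300:340],(200,300),interpolation=k)])]))
"
```

```text
t 13.025 F [ 0.078  -0.3793 -3.621 ] op 0.03169044903141947 cover [0.527  0.0159 0.0844] yaw -0.220881400069248 tilt 0.0076967532929767685 [0.0039 0.0066 1.    ]
inc [-0.0014  0.0044 -0.    ] dyaw 0.0005185999307520117
t 13.175 F [ 0.0594 -0.0348 -3.9914] op 0.03137489596940339 cover [0.528  0.0158 0.0857] yaw -0.2208608106239394 tilt 0.0070075328088035965 [0.0018 0.0068 1.    ]
inc [-0.0005  0.0057  0.0001] dyaw 0.0005391893760606226
```

View pics/c11.png

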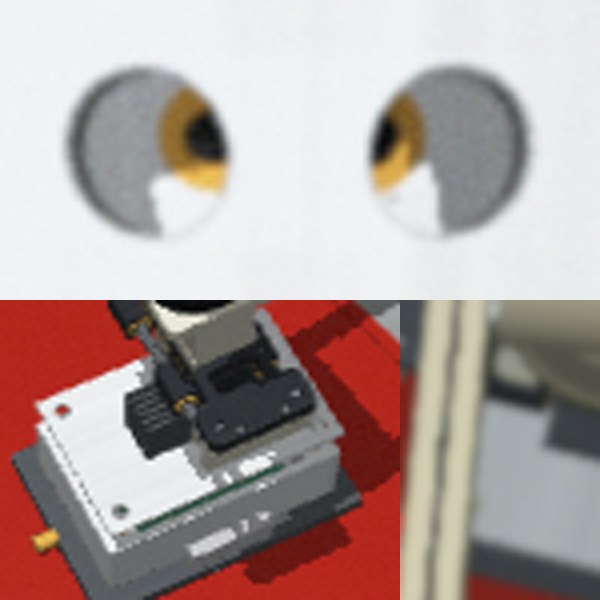

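View pics/t11.png

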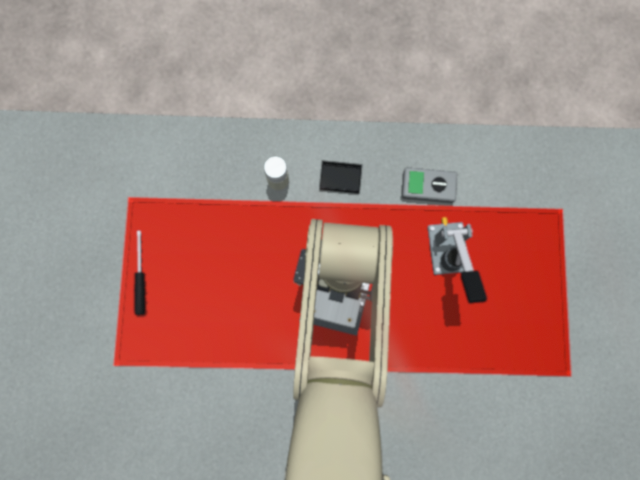

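Through the far cover holes the wrist camera shows the brass inserts at about (230,121) and (410,121). The hole centres are at (220,123) and (421,123). Now I'll cast these to their heights.

```bash
python3 -c "
from h import *
import pickle
p=pickle.load(open('w11.pkl','rb'))
th=onplane(p,[(229.8,120.6),(410.4,121.4)],.065)
ho=onplane(p,[(220.2,122.9),(421.6,122.9)],.0865)
print('threads',th,'holes',ho);print(ho-th)
t=robot.camera_params('top')
print('pred thread',proj(t,[[.4488,-.0095,.065],[.4674,.0723,.065]]))
c,C=cover();H=np.array([[72,42,4],[72,-42,4],[-72,42,4],[-72,-42,4]])/1e3
P=c+H@C.T;print('model holes',P);print(proj(t,P),proj(robot.camera_params('scene'),P),proj(p,P))
S=cv2.imread('pics/s11.png');T=cv2.imread('pics/t11.png')
cv2.imwrite('pics/d11.png',np.hstack([cv2.resize(T[295:345,325:375],(400,400),interpolation=2),cv2.resize(S[205:255,290:340],(400,400),interpolation=2)]))
"
```

```text
threads [[ 0.6078  0.0414  0.065 ]
 [ 0.5887 -0.0418  0.065 ]] holes [[ 0.6064  0.0412  0.0865]
 [ 0.5878 -0.0415  0.0865]]
[[-0.0014 -0.0002  0.0215]
 [-0.0009  0.0003  0.0215]]
pred thread [[348.9801 320.1727]
 [312.9746 310.9412]]
model holes [[ 0.6074  0.0411  0.0894]
 [ 0.589  -0.0409  0.09  ]
 [ 0.4669  0.0726  0.0894]
 [ 0.4485 -0.0093  0.09  ]]
[[328.4989 248.4556]
 [364.5667 257.4387]
 [312.7644 310.5468]
 [349.5157 319.8471]] [[319.1187 242.7087]
 [304.6506 217.5657]
 [368.4011 221.0546]
 [353.0523 197.0227]] [[218.0426 120.3368]
 [421.9094 120.2048]
 [238.0658 414.7804]
 [402.6949 414.4752]]
```

View pics/d11.png

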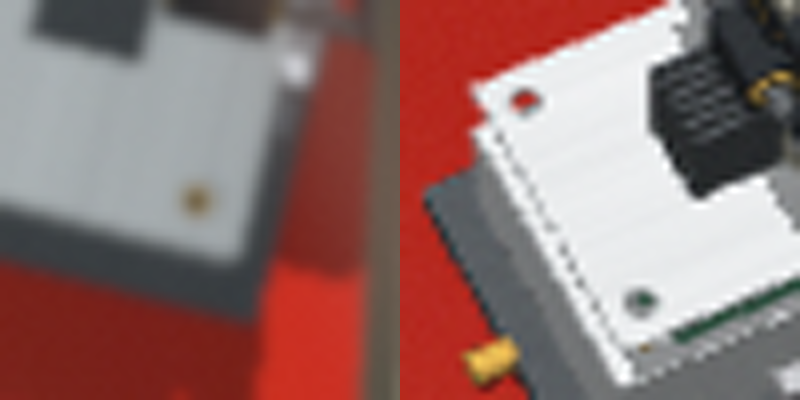

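The holes are within about 1.5 mm of the threads, and the top view shows the brass centred in a near hole. I'll make the final small trim and then settle.

Call:
carry_out([
  {"linear":[-0.0008,0.002,0],"yaw":0},
  {"linear":[-0.0008,0.004,0],"yaw":0},
  {"linear":[-0.0008,0.005,0],"yaw":0},
  {"linear":[-0.0008,0.005,0],"yaw":0},
  {"linear":[-0.0008,0.005,0],"yaw":0},
])

```text
t: 13.8
tool_pos: [0.5278, 0.0156, 0.0987]
orientation: [-0.201, -2.087, 2.095]
force: [0.3, 0.0, -3.9]
opening: 0.032
```

```bash
python3 -c "
from h import *
import pickle
goc(.5282,.0156,.08,-.2214)
pickle.dump(robot.camera_params('wrist'),open('w12.pkl','wb'))
W=robot.read_camera('wrist');S=robot.read_camera('scene');T=robot.read_camera('top')
goc(.5282,.0156,.08,-.2214)
for n,i in zip('wst',(W,S,T)): cv2.imwrite(f'pics/{n}12.png',i)
k=2
cv2.imwrite('pics/c12.png',np.vstack([np.hstack([cv2.resize(W[98:148,196:246],(300,300),interpolation=k),cv2.resize(W[98:148,397:447],(300,300),interpolation=k)]),
np.hstack([cv2.resize(S[190:265,290:390],(400,300),interpolation=k),cv2.resize(T[300:345,335:365],(200,300),interpolation=k)])]))
"
```

```text
t 13.8 F [ 0.3218  0.048  -3.9054] op 0.032000648825738096 cover [0.5286 0.0156 0.0807] yaw -0.22089580626550237 tilt 0.006999949664744529 [0.0017 0.0068 1.    ]
inc [0.0004 0.0007 0.0001] dyaw 0.0005041937344976433
t 13.95 F [-0.73   -0.8265 -3.2652] op 0.03203124135030271 cover [0.5287 0.0156 0.0807] yaw -0.22085088542181439 tilt 0.006990990714458357 [0.0016 0.0068 1.    ]
inc [0.0004 0.0008 0.0001] dyaw 0.0005491145781856277
```

View pics/c12.png

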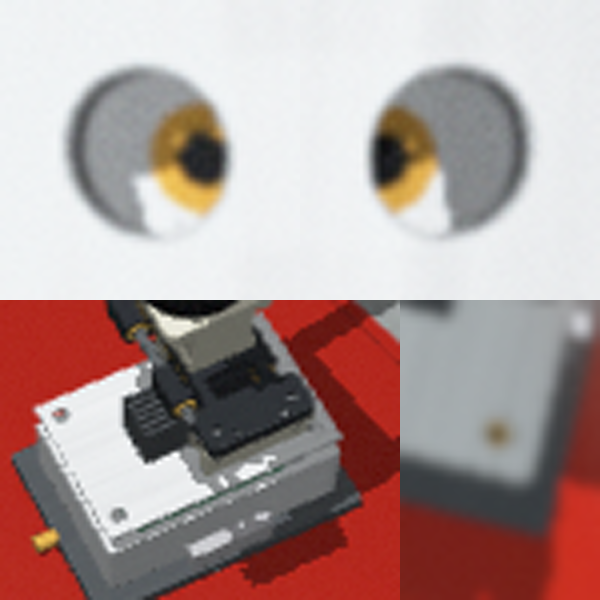

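View pics/s12.png

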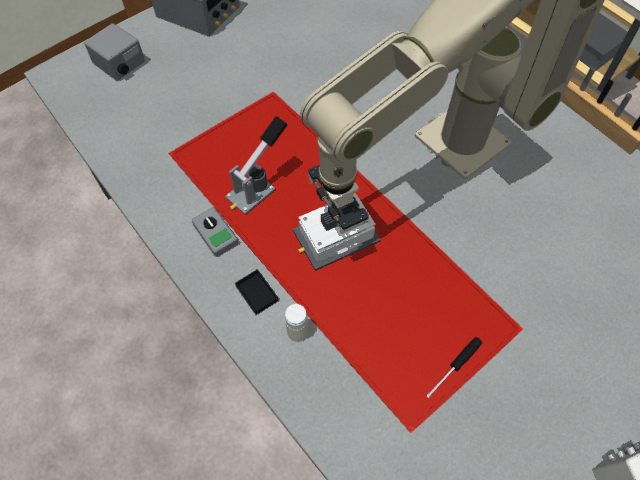

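```bash
python3 -c "
from h import *
import pickle
p=pickle.load(open('w12.pkl','rb'))
th=onplane(p,[(229.4,124.3),(411.8,124.3)],.065)
for z in(.0827,.0847):
  ho=onplane(p,[(220.2,122.9),(421.6,122.9)],z)
  print(th[:,:2],ho[:,:2],(ho-th)[:,:2])
s=robot.read_state();print(np.abs(s['dq']).max(),s['t'])
robot.close_job()
"
```

```text
[[ 0.6077  0.0411]
 [ 0.5891 -0.0417]] [[ 0.6081  0.041 ]
 [ 0.5894 -0.0418]] [[ 0.0004 -0.0001]
 [ 0.0004 -0.0001]]
[[ 0.6077  0.0411]
 [ 0.5891 -0.0417]] [[ 0.6079  0.0405]
 [ 0.5895 -0.0413]] [[ 0.0002 -0.0005]
 [ 0.0004  0.0004]]
0.0016243660426057194 13.95
the job is handed in; nothing more can be done
```

I pumped the lever three full strokes, then picked up the cover by its heat sink at 40 N and am holding it over the box. The job was handed in at 13.95 s with the cover still held.

**Strokes:** The second and third strokes hit the stop hard, at 25 N and 15 N. The first showed no such jump; the tool height put the lever within about 0.01 rad of the stop, inside the limit. I saw the lever fully back up in pictures after strokes one and three. After stroke two I relied on near-zero force and finger height.

**Final hold:**
- **Alignment:** The wrist camera puts the two far holes within about 0.5 mm of their threads. I placed the right-hand thread's centre by symmetry, because the hole edge partly hid it. In the top view the brass shows centred in one near hole; the other near hole was not visible.
- **Height and level:** The underside is about 15.7 mm above the rim, and the cover is level to about 0.007 rad. Both come from the arm's readings and the grip, not from a direct picture.
- **Contact:** The vertical force reads about the cover's own weight, so nothing suggests it is touching the box.
- **Bystanders:** The spray can, meter, screwdriver and tray look unmoved in the last pictures.

**What went wrong:** One move call was refused because it had no yaw value; nothing moved. The tool also drifted about 0.03 rad in tilt before the grasp, which did not carry over to the cover.

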